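Close and lock the ring case

ROBOT

A 7-joint arm with a two-finger parallel gripper is mounted at the origin on the work surface. World frame = base frame: x ahead of the robot, y to its left, z up, the work surface at z = 0. Lengths are in m, angles in degrees, forces in N, time in s.
With the tool pointing down it reaches from about 0.425 to 0.875 m from the base axis. Payload 4.7 kg.
Tool frame: the origin (TCP) lies at the very end of the fingers, on their centre line; the grasp point (between the pads) lies 19 mm behind it (pinch_z is the distance from the TCP to the grasp point, in m); z points along the fingers, y is the direction in which the jaws open and shut (so a half turn about z gives the same grasp; the last joint's range is limited). The gripper opens to 87 mm and grips with 3 to 60 N. Pads are 19 mm wide; open, the fingers measure 117 mm over their backs; the gripper's body (75 mm by 190 mm) begins 51 mm behind the grasp point.
Start: joints at [-63.249, 18.392, -4.016, 83.108, 1.295, 78.541, -3.26], TCP at [0.284, 0.585, 0.192] pointing down, gripper open.
Joint ranges: [-163.93, 163.93], [-17.29, 119.83], [-79.2, 71.16], [3.27, 140.29], [-89.18, 269.18], [5.43, 117.66], [-154.24, 154.24]. Speed limits (degrees/s): [147.25, 147.25, 180, 180, 180, 180, 180].

INTERFACE

Orientations are given as [roll, pitch, yaw] about the fixed x, y, z axes, in that order (R = Rz(yaw) Ry(pitch) Rx(roll)).
In Python, from cell import get_obs, read_camera, camera_params, sign_off, pinch_z gives the robot as it stands.
- The arm moves only by the shell command python3 -m handwheel 'ROWS' [FORCE]. ROWS is JSON, a list of rows, each a list of 5 numbers: the finger opening in m, from 0 to 0.087, then the shift along the tool's x, y, z in m, then the turn about the tool's z in rad. In form: [[jaw, tx, ty, tz, twist], ...]. A call has 1 to 20 rows; each row is the pose to reach, as a shift and turn from the pose commanded when the call began, along the tool's axes at that moment; what a row does not reach only later rows make up. A row lasts 1/10 s, in which the tool goes at most 50 mm and 8.59 degrees, less where a joint would pass 70% of its speed; a pose out of reach is approached as far as the arm can. A call with a gripper value outside its range is refused whole. The fingers move at their own pace and stop on an object; FORCE is the grip in N (left out, the last holds). Time passes only in rows, so rows that repeat a pose let the fingers close. It gives the time, the measured TCP pose, the force and the opening at its end, in the units of the state.
- get_obs(): the state, without advancing time (a new reading comes with each control period).
- read_camera(name): name is "side" or "top"; returns the picture (420x560x3 uint8, blue, green, red); there is no depth.
- camera_params(name): a dict with "camera_matrix" (3x3 intrinsics, pixels), "k1" (the pictures are not rectified: a ray, as slopes to the right and down, at radius r is drawn at 1 + k1 r^2 times it, then the intrinsics apply), "R" (3x3) and "t" (3): a world point X has camera coordinates R X + t. Camera axes: x right, y down, z forward; pixel columns grow to the right and rows downward; lengths in m; the calibration is good to about 2 mm. A picture is of the moment at which its call begins. camera_params takes no time and is no camera call.
- sign_off(): hands the job in, once; it reports no verdict.
The state is a dict: "time_s": time; "qpos": joint angles; "joint_velocities": joint speeds; "effort": joint torques, N m; "tool_pos": TCP position; "tool_rot": TCP orientation; "force": force on the tool from outside, world axes, zero at the start; "wrist_torque": the same for the moment, N m; "grip_width": finger opening in m.
Only numpy, scipy, OpenCV 4.12 (cv2) and the standard library are available. Lean on these libraries where they do the work, as an engineer would, in place of code of your own. Each camera call takes 0.05 s, during which the arm holds its last target.

TASK

Close and lock the ring case on the bench: push its sliding clear cover fully home, away from the robot, then set a fingertip in the slot of the round quarter-turn fastener on the cover and turn it a quarter turn clockwise (seen from above) to its stop, so that its tongue lies locked behind the steel keeper. Nothing needs to be gripped or lifted; leave the things standing around the case where they are.

Things in the scene. Friction and masses are not known exactly. Their poses are not given: they have to be found in the camera images.
- case: Low wooden ring case, 300 (x) x 260 (y) x 60 mm, fixed to the bench. Origin: centre of its underside; x points the way the cover closes (away from the robot, up to 20 deg aslant), y left, z up. Steel keeper block (25 x 30 mm, top 76 mm above the bench) on its right (-y) rim, centred at x -43, y -115 mm.
- cover (a joint): Gap (m) by which the sliding clear cover is open: 0 = home at its stop, grows to 0.08 towards the case's -x. Cover 278 x 226 x 6 mm, top 56 mm above the bench; slides along the case's x with about 2 N friction, stays where left, cannot lift off. A 118 mm square dark plate on it (top at 58 mm) carries the fastener.
- dial (a joint): Fastener angle (rad), clockwise from above: 0 open stop, slot to the case's -x; 1.571 locked stop, slot to the case's +y. Aluminium disc, 104 mm across, 58 to 76 mm above the bench; 0.08 N m friction, stays where left. Opposite the slot an 18 mm wide tongue reaches 87 mm from the axis; locked, it lies on the keeper's +x side; it meets the keeper, so it locks only with the cover home.
- dial_top (a point): Point on the fastener's axis, on the disc's top face (76 mm above the bench); it moves with the cover, and with the cover home lies at x -20, y -30 mm in the case frame. Its axes turn with the disc: -x points along the slot, +x along the tongue, z up.
- slot (a point): Middle of the U-shaped slot at the level of the disc's top face, 34 mm from the axis; moves with cover and disc. The slot is 42 mm wide, 18 mm deep (cut through the disc), open at the rim, its inner end 8 mm from the axis. Two shut fingertips fit in side by side.
- jar: Glass jar with a cap, 56 mm across, 75 mm high, standing loose beside the case: a bystander. Origin: centre of its underside.
- ring_box: Black ring box, 55 x 55 x 36 mm, loose beside the case: a bystander. Origin: centre of its underside.
- ring_cone: Wooden ring cone on a 52 mm foot, 82 mm high, loose beside the case: a bystander. Origin: centre of its underside.

How it is judged:
By the outcome, as a careful person would: the job done as asked, in the order asked, and still so for the second after the job is handed in, with the robot touching nothing.
It also fails if it takes over 42 s, if anything falls off the work surface, if the arm or the gripper's body presses on something with over 40 N, if the wrist force passes 120 N, or if a joint passes its speed limit or range.

## Working session

There is one attempt and no reset: what is moved stays moved. The work goes in short steps, Python scripts to look and compute and a shell command to move; the robot and the scene stay as the last step left them, time stands still between calls to the robot, and variables do not carry over. Pictures are saved under pics/ and viewed, and the job is handed in when it is done.

```bash
mkdir -p pics; ls; python3 - <<'E'
from cell import *
import cv2
print(get_obs()); print(pinch_z)
for n in("top","side"):
    cv2.imwrite(f"pics/{n}0.png",read_camera(n)); print(n,camera_params(n))
E
```

```text
pics
{'time_s': 0.0, 'qpos': array([-63.25116009,  18.43995383,  -4.01310754,  83.17457372,
         1.29432093,  78.54163136,  -3.26370169]), 'joint_velocities': array([ 0.01972811, -0.01861833, -0.0382712 , -0.04228214,  0.06475285,
       -0.00795065, -0.0672495 ]), 'effort': array([-8.55374419e-04, -4.91280127e+01, -4.04374329e-01, -3.12531495e+01,
       -6.39276300e-02,  4.36198991e-02,  1.83174243e-04]), 'tool_pos': array([0.28413841, 0.58392132, 0.19085399]), 'tool_rot': array([-1.79889037e+02,  5.89109771e-03,  1.54054771e+02]), 'force': array([0.20282019, 0.16532322, 0.16057185]), 'wrist_torque': array([ 0.00752883, -0.0067532 , -0.02359082]), 'grip_width': 0.08689581003066765}
0.0187
top {'camera_matrix': array([[429.57248652,   0.        , 279.98772891],
       [  0.        , 429.57248652, 206.66432363],
       [  0.        ,   0.        ,   1.        ]]), 'k1': -0.1310727075916214, 'R': array([[-0.01562781, -0.99985596,  0.00662077],
       [-0.99716078,  0.01509718, -0.07377305],
       [ 0.07366247, -0.00775488, -0.99725308]]), 't': array([0.0531078 , 0.5960811 , 0.88326694])}
side {'camera_matrix': array([[414.38782119,   0.        , 280.73695914],
       [  0.        , 414.38782119, 208.69588075],
       [  0.        ,   0.        ,   1.        ]]), 'k1': -0.011007931002413991, 'R': array([[ 0.96240445, -0.27117586,  0.01553474],
       [-0.18855454, -0.70815934, -0.68040983],
       [ 0.19551179,  0.6519003 , -0.73266714]]), 't': array([-0.55328175,  0.20037087,  0.77106776])}
```

View pics/top0.png

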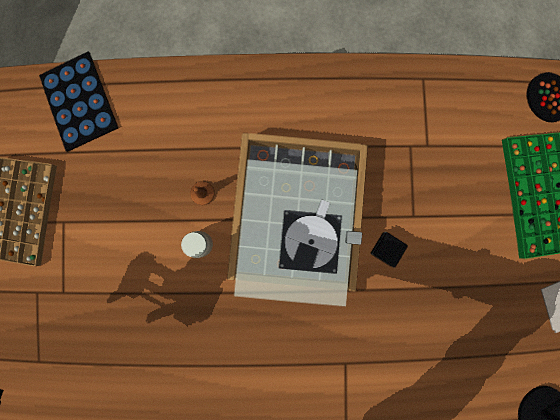

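View pics/side0.png

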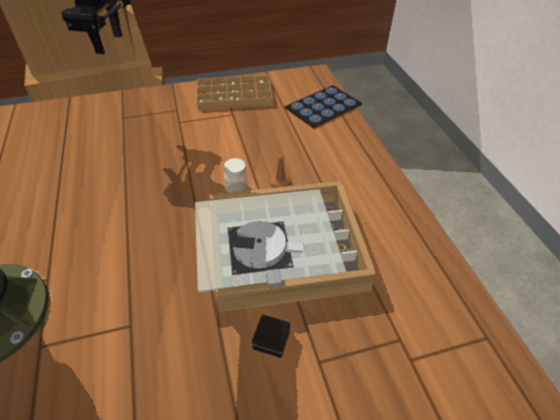

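The top picture shows the case centred near (302,215), with the dial axis at about (312,241), the tongue tip near (323,203) and the slot towards (305,258). The cover is open towards the robot, its near edge at row ~300. The jar is at (195,245), the cone at (202,190) and the ring box at (390,249). I'll zoom in to measure.

```bash
python3 - <<'E'
import cv2
a=cv2.imread("pics/top0.png")[120:320,170:420]
cv2.imwrite("pics/top0z.png",cv2.resize(a,None,fx=3,fy=3,interpolation=cv2.INTER_CUBIC))
a=cv2.imread("pics/side0.png")[145:365,180:390]
cv2.imwrite("pics/side0z.png",cv2.resize(a,None,fx=2.7,fy=2.7,interpolation=cv2.INTER_CUBIC))
E
```

```text
(no output)
```

View pics/top0z.png

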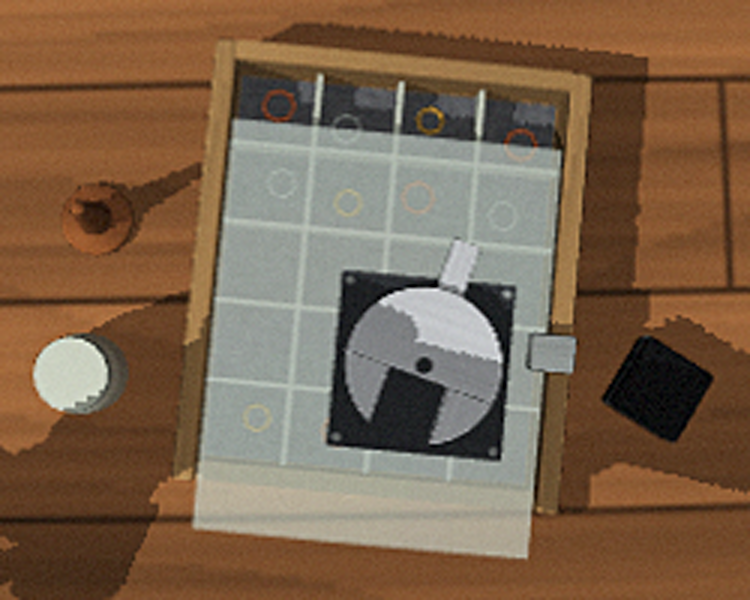

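View pics/side0z.png

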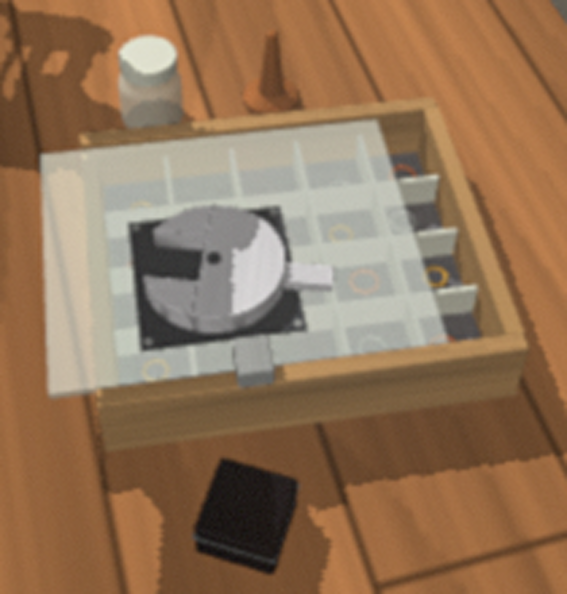

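```bash
cat > h.py <<'E'
import numpy as np, cv2
from cell import camera_params
P={n:camera_params(n) for n in("top","side")}
def proj(n,X):
    p=P[n]; X=np.atleast_2d(X)
    d=np.array([p["k1"],0,0,0],float)
    return cv2.projectPoints(X.reshape(-1,1,3),cv2.Rodrigues(p["R"])[0],p["t"],p["camera_matrix"],d)[0][:,0]
def ray(n,uv,z):
    p=P[n]; d=np.array([p["k1"],0,0,0],float)
    q=cv2.undistortPoints(np.array([[uv]],float),p["camera_matrix"],d)[0,0]
    v=p["R"].T@np.r_[q,1]; c=-p["R"].T@p["t"]
    return c+v*(z-c[2])/v[2]
E
cat > fit.py <<'E'
from h import *
from scipy.optimize import least_squares
obs=[]
def T(u,v,k,*a): obs.append(("top",170+(u+.5)/3-.5,120+(v+.5)/3-.5,k,a))
def S(u,v,k,*a): obs.append(("side",180+(u+.5)/2.7-.5,145+(v+.5)/2.7-.5,k,a))
for f,L in((T,[(177,475),(217,42),(590,75),(552,512)]),(S,[None,(435,100),(523,345),(100,410)])):
    for q,(x,y) in zip(L,[(-.15,.13),(.15,.13),(.15,-.13),(-.15,-.13)]):
        if q: f(*q,"case",x,y,.06)
for f,L in((T,[(193,527),(235,120),(560,152),(527,557)]),(S,[(42,155),(378,121),(447,345),(50,393)])):
    for q,(x,y) in zip(L,[(-1,1),(1,1),(1,-1),(-1,-1)]): f(*q,"cover",x*.139,y*.113,.056)
T(425,365,"dial",0,0,.076);S(214,258,"dial",0,0,.076)
T(464,240,"dial",.087,0,.07);S(331,277,"dial",.087,0,.07)
T(553,353,"case",-.043,-.115,.076);S(255,352,"case",-.043,-.115,.073)
T(512,288,"plate",.059,-.059,.058);T(343,271,"plate",.059,.059,.058);T(328,445,"plate",-.059,.059,.058);T(500,460,"plate",-.059,-.059,.058)
R=lambda a:np.array([[np.cos(a),-np.sin(a)],[np.sin(a),np.cos(a)]])
def pts(p):
    x,y,a,g,th,cx=p; o=[]
    for n,u,v,k,q in obs:
        xy=np.array(q[:2])
        if k=="cover": xy=xy+[cx-g,0]
        if k=="plate": xy=xy+[-.02-g,-.03]
        if k=="dial": xy=R(-th)@xy+[-.02-g,-.03]
        o.append(np.r_[R(a)@xy+[x,y],q[2]])
    return o
def res(p):
    return np.concatenate([proj(o[0],X)[0]-o[1:3] for o,X in zip(obs,pts(p))])
s=least_squares(res,[.62,0,-.1,.05,.2,0],loss="soft_l1")
print(np.round(s.x,4),np.degrees(s.x[[2,4]]))
for o,r in zip(obs,res(s.x).reshape(-1,2)): print(o[0],o[3],o[4],np.round(r,1))
E
python3 fit.py
python3 - <<'E'
import sys;sys.path.insert(0,'.')
from h import *
for n,uv,z in(("top",(195,245),.075),("top",(203,185),.08),("top",(390,249),.036)):print(ray(n,uv,z))
E
```

```text
[ 0.586   0.0073 -0.1102  0.0399  0.2447 -0.0031] [-6.31127966 14.018124  ]
top case (-0.15, 0.13, 0.06) [-1.9  0.6]
top case (0.15, 0.13, 0.06) [-0.1 -1.9]
top case (0.15, -0.13, 0.06) [ 1.3 -0.7]
top case (-0.15, -0.13, 0.06) [2.1 0.2]
side case (0.15, 0.13, 0.06) [-0.7 -2.1]
side case (0.15, -0.13, 0.06) [2.6 1. ]
side case (-0.15, -0.13, 0.06) [-1.4 -1.5]
top cover (-0.139, 0.113, 0.056) [-0.1 -0.3]
top cover (0.139, 0.113, 0.056) [-0.5 -1. ]
top cover (0.139, -0.113, 0.056) [ 0.8 -1.1]
top cover (-0.139, -0.113, 0.056) [0.3 0.1]
side cover (-0.139, 0.113, 0.056) [-1.  -0.4]
side cover (0.139, 0.113, 0.056) [-1.  -1.1]
side cover (0.139, -0.113, 0.056) [ 0.2 -1.6]
side cover (-0.139, -0.113, 0.056) [-0.9  0.2]
top dial (0, 0, 0.076) [-0.3  0.1]
side dial (0, 0, 0.076) [-0.9 -0.1]
top dial (0.087, 0, 0.07) [0.7 0.6]
side dial (0.087, 0, 0.07) [ 0.2 -2. ]
top case (-0.043, -0.115, 0.076) [ 0.4 -0.5]
side case (-0.043, -0.115, 0.073) [-0.9  1.2]
top plate (0.059, -0.059, 0.058) [ 1.6 -0.7]
top plate (0.059, 0.059, 0.058) [-0.  -0.5]
top plate (-0.059, 0.059, 0.058) [-0.6 -0.1]
top plate (-0.059, -0.059, 0.058) [0.5 0.3]
[0.51935991 0.21376193 0.075     ]
[0.63796996 0.19654613 0.08      ]
[ 0.50388472 -0.18374167  0.036     ]
```

```bash
cat > go.py <<'E'
import sys,numpy as np
from cell import get_obs
# usage: go.py x y z yaw : shift in present tool axes (measured pose)
from scipy.spatial.transform import Rotation as Ro
o=get_obs(); M=Ro.from_euler('xyz',o['tool_rot'],degrees=True).as_matrix()
x=np.array([float(v) for v in sys.argv[1:4]]); 
print("shift",np.round(M.T@(x-o['tool_pos']),4),"twist",round(-np.radians(float(sys.argv[4])-o['tool_rot'][2]),3))
print("pos",o['tool_pos'].round(4),o['tool_rot'].round(2),"F",o['force'].round(2),o['grip_width'],o['time_s'])
E
python3 go.py 0.491 -0.004 0.13 159.7
python3 - <<'E'
from h import *
print(ray("top",(170+425.5/3-.5,120+365.5/3-.5),.076))
E
```

```text
shift [-0.4432 -0.4382  0.0618] twist -0.098
pos [0.2842 0.584  0.191 ] [-1.7990e+02  1.0000e-02  1.5406e+02] F [ 0.47 -0.41  0.07] 0.08692124872600937 0.1
[ 0.52331659 -0.01640903  0.076     ]
```

```bash
python3 -m handwheel '[[0,-0.03,-0.03,0,-0.01],[0,-0.06,-0.06,0,-0.02],[0,-0.09,-0.09,0,-0.03],[0,-0.12,-0.12,0,-0.04],[0,-0.15,-0.15,0,-0.05],[0,-0.18,-0.18,0,-0.06],[0,-0.21,-0.21,0,-0.07],[0,-0.24,-0.24,0,-0.08],[0,-0.27,-0.27,0,-0.09],[0,-0.3,-0.3,0,-0.098],[0,-0.33,-0.33,0.01,-0.098],[0,-0.36,-0.36,0.02,-0.098],[0,-0.39,-0.39,0.03,-0.098],[0,-0.42,-0.415,0.045,-0.098],[0,-0.443,-0.438,0.062,-0.098],[0,-0.443,-0.438,0.062,-0.098],[0,-0.443,-0.438,0.062,-0.098]]' 30
python3 - <<'E'
from cell import *
import cv2
a=read_camera("top");cv2.imwrite("pics/top1.png",cv2.resize(a[120:320,170:420],None,fx=3,fy=3,interpolation=cv2.INTER_CUBIC))
a=read_camera("side");cv2.imwrite("pics/side1.png",cv2.resize(a[145:365,180:390],None,fx=2.7,fy=2.7,interpolation=cv2.INTER_CUBIC))
E
python3 go.py 0.489 -0.003 0.066 159.7
```

```text
time_s: 1.8
tool_pos: [0.4905, -0.0036, 0.1293]
tool_rot: [-180.0, -0.1, 159.6]
force: [0.3, -0.0, 0.7]
grip_width: 0.0001
shift [ 0.0015 -0.0018  0.0641] twist 0.001
pos [ 0.4911 -0.0018  0.1301] [ 1.7996e+02 -1.0000e-02  1.5977e+02] F [-0.2   0.48 -0.19] 0.0005670183057889474 1.9
```

View pics/top1.png

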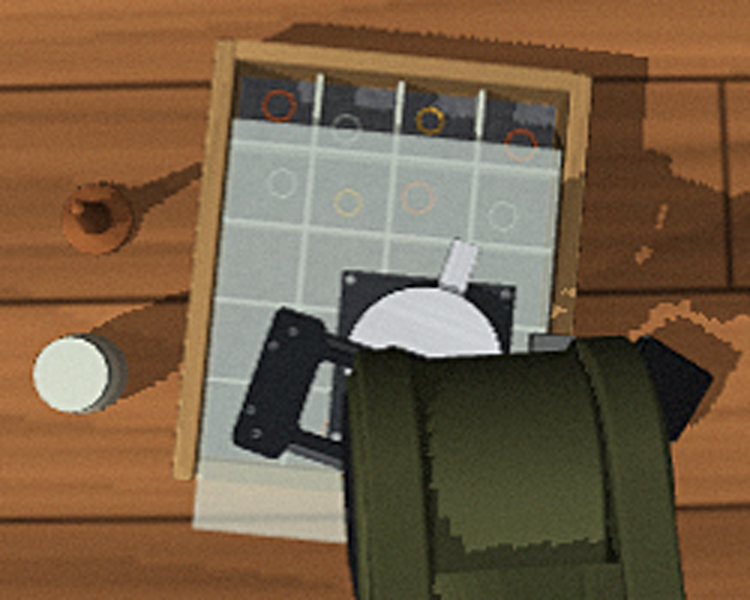

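View pics/side1.png

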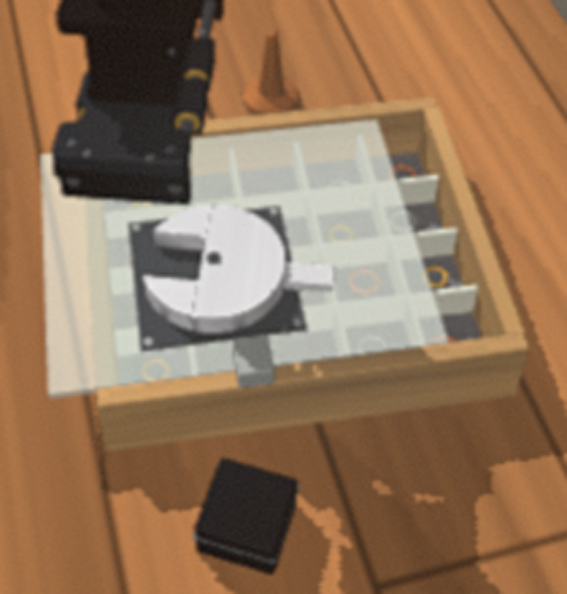

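The side view shows the slot free at zoomed (175,258) and the gripper's body at upper left, with the fingers hidden or out of the picture. I'll project the TCP to see where the tips should appear.

```bash
python3 - <<'E'
from h import *
from cell import get_obs
o=get_obs()
for X in (o['tool_pos'],o['tool_pos']+[0,0,.07],[.4905,-.0036,.076]):
    for n,(a,b,k) in(("top",(170,120,3)),("side",(180,145,2.7))):
        print(n,proj(n,X)[0].round(1),((proj(n,X)[0]-[a,b])*k).round())
E
```

```text
top [306.1 259.2] [408. 418.]
side [238.7 219.7] [158. 202.]
top [308.9 261.2] [417. 424.]
side [236.3 193.1] [152. 130.]
top [305.2 258.1] [405. 414.]
side [240.2 238.8] [163. 253.]
```

```bash
python3 -m handwheel '[[0,0.001,-0.001,0.015,0],[0,0.001,-0.001,0.03,0],[0,0.001,-0.001,0.042,0],[0,0.001,-0.001,0.05,0],[0,0.001,-0.001,0.056,0],[0,0.001,-0.001,0.06,0],[0,0.001,-0.001,0.063,0],[0,0.001,-0.001,0.063,0]]'
python3 - <<'E'
from cell import *
import cv2
a=read_camera("side");cv2.imwrite("pics/side2.png",cv2.resize(a[145:365,180:390],None,fx=2.7,fy=2.7,interpolation=cv2.INTER_CUBIC))
E
python3 go.py 0.5317 -0.008 0.066 159.7
```

```text
time_s: 2.7
tool_pos: [0.4898, -0.0037, 0.0669]
tool_rot: [-180.0, -0.0, 159.7]
force: [0.6, 0.3, 1.1]
grip_width: 0.0002
shift [-0.0406  0.0105  0.0011] twist -0.001
pos [ 0.49   -0.0037  0.0671] [1.7999e+02 1.0000e-02 1.5967e+02] F [-0.34  0.53  0.61] 0.00027474630253016447 2.75
```

View pics/side2.png

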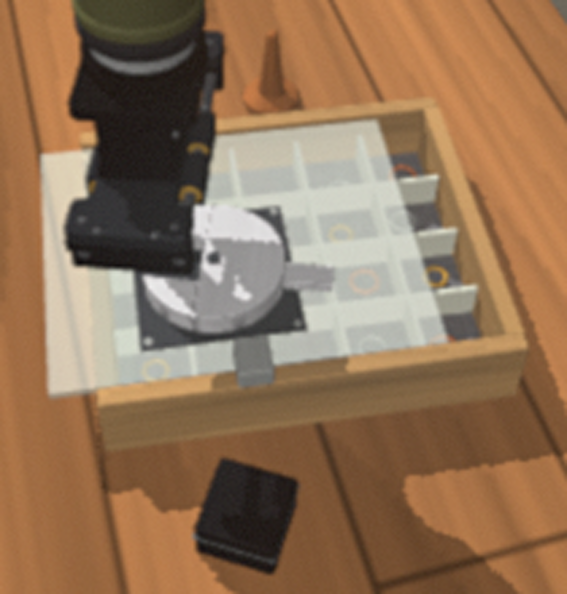

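The force is near zero with the tip 9 mm below the disc's top, so the fingers are in the slot. Next I slide in to the slot's inner end, then push along the case's x.

```bash
python3 -m handwheel '[[0,-0.006,0,0,0],[0,-0.012,0,0,0],[0,-0.016,0,0,0],[0,-0.019,0,0,0],[0,-0.022,0.001,0,0],[0,-0.025,0.0016,0,0],[0,-0.028,0.0024,0,0],[0,-0.031,0.0031,0,0],[0,-0.034,0.0039,0,0],[0,-0.037,0.0046,0,0],[0,-0.040,0.0054,0,0],[0,-0.043,0.0061,0,0],[0,-0.046,0.0069,0,0],[0,-0.049,0.0076,0,0],[0,-0.049,0.0076,0,0]]'
python3 - <<'E'
from cell import *
import cv2
a=read_camera("side");cv2.imwrite("pics/side3.png",cv2.resize(a[145:365,180:390],None,fx=2.7,fy=2.7,interpolation=cv2.INTER_CUBIC))
E
python3 go.py 0.5317 -0.008 0.066 159.7
```

```text
time_s: 4.25
tool_pos: [0.5389, -0.0137, 0.067]
tool_rot: [-180.0, 0.0, 159.7]
force: [0.3, 0.3, -0.7]
grip_width: 0.0003
shift [0.0084 0.003  0.0009] twist -0.001
pos [ 0.5386 -0.0137  0.0669] [-179.99    0.    159.67] F [ 0.12  0.14 -0.01] 0.0005517699916306335 4.3
```

View pics/side3.png

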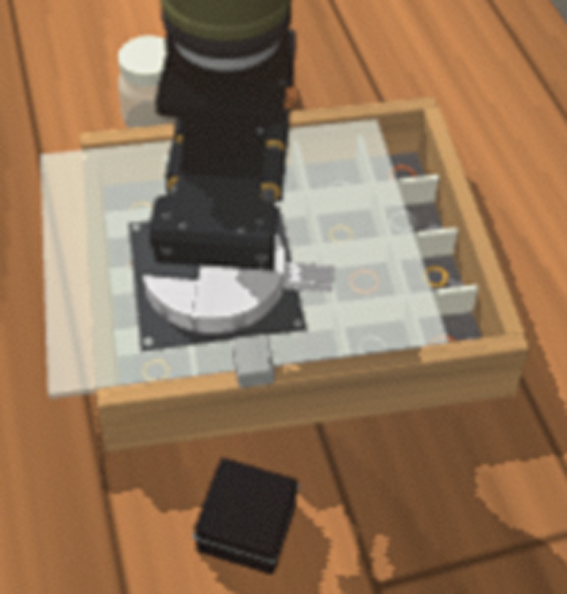

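The picture shows the arm has moved about 50 mm, but the dial at zoomed (214,258) and the cover have not moved, and there was no force. I'll check where the tips really are.

```bash
python3 - <<'E'
from h import *
from cell import *
o=get_obs(); 
from scipy.spatial.transform import Rotation as Ro
M=Ro.from_euler('xyz',o['tool_rot'],degrees=True).as_matrix()
for n in("side","top"):
    a=read_camera(n); c=proj(n,o['tool_pos'])[0]
    x0,y0=int(c[0])-70,int(c[1])-70
    b=cv2.resize(a[y0:y0+140,x0:x0+140],None,fx=4,fy=4,interpolation=cv2.INTER_CUBIC)
    def dr(X,col):
        p=(proj(n,X)[0]-[x0,y0]+.5)*4; cv2.circle(b,tuple(int(v) for v in p),4,col,-1)
    for dx in(-.0095,.0095):
        for dy in(-.015,.015):
            dr(o['tool_pos']+M@[dx,dy,0],(0,0,255)); dr(o['tool_pos']+M@[dx,dy,-.07],(0,255,255))
    for s in(-.095,.095):
        for dx in(-.0375,.0375): dr(o['tool_pos']+M@[dx,s,-.07],(0,255,0))
    cv2.imwrite(f"pics/{n}4.png",b)
E
```

```text
(no output)
```

View pics/side4.png

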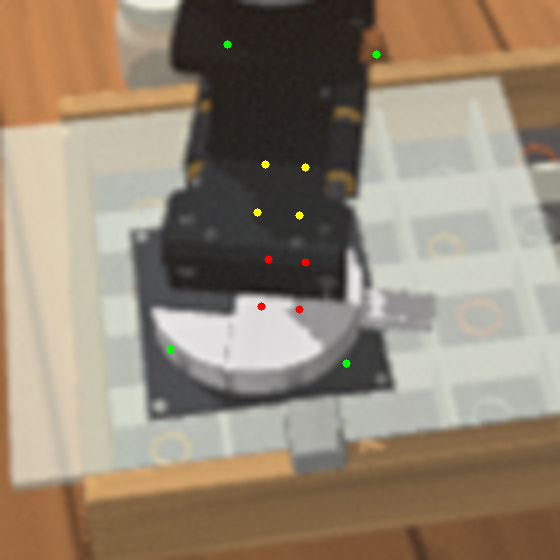

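View pics/top4.png

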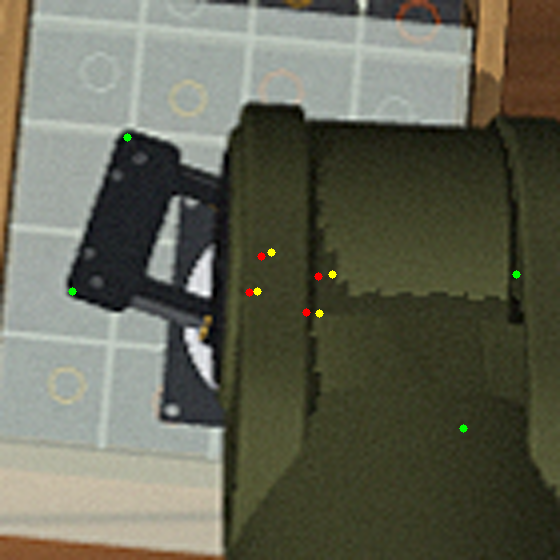

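```bash
python3 - <<'E'
from h import *
from scipy.spatial.transform import Rotation as Ro
M=Ro.from_euler('xyz',[180,0,154.05],degrees=True).as_matrix()
p0=np.array([.2842,.584,.191])
a=cv2.imread("pics/side0.png"); x0,y0=20,0
b=cv2.resize(a[0:100,20:170],None,fx=5,fy=5,interpolation=cv2.INTER_CUBIC)
def dr(X,col):
    p=(proj("side",X)[0]-[x0,y0]+.5)*5; cv2.circle(b,tuple(int(v) for v in p),4,col,-1)
for dx in(-.0095,.0095):
    for dy in(-.0585,-.0435,.0435,.0585):
        dr(p0+M@[dx,dy,0],(0,0,255)); dr(p0+M@[dx,dy,-.07],(0,255,255))
for s in(-.095,.095):
    for dx in(-.0375,.0375): dr(p0+M@[dx,s,-.07],(0,255,0))
cv2.imwrite("pics/side0g.png",b)
E
```

```text
(no output)
```

View pics/side0g.png

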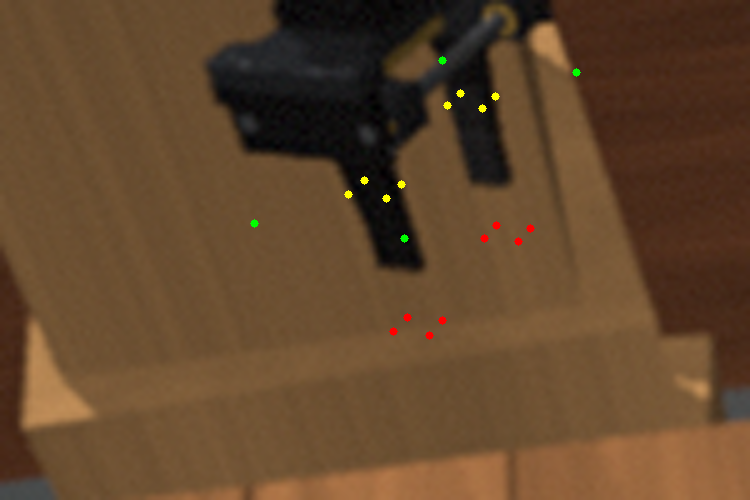

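The reported TCP is wrong in height. In the start picture the real fingertips, at zoomed (400,267) and (490,184), sit about 28 mm nearer the wrist than the reported TCP projects to, with no sideways error. So the tips have been passing about 20 mm above the disc. I'll go back over the slot and come down that much further, in steps, watching the force.

```bash
python3 go.py 0.490 -0.0035 0.067 159.7;python3 -m handwheel '[[0,0.01,-0.002,0,0],[0,0.02,-0.004,0,0],[0,0.03,-0.005,0,0],[0,0.04,-0.007,0,0],[0,0.049,-0.0076,0,0],[0,0.049,-0.0076,0.005,0],[0,0.049,-0.0076,0.01,0],[0,0.049,-0.0076,0.014,0],[0,0.049,-0.0076,0.018,0],[0,0.049,-0.0076,0.018,0]]'
python3 -m handwheel '[[0,0,0,0.002,0],[0,0,0,0.004,0],[0,0,0,0.006,0],[0,0,0,0.006,0]]'
python3 - <<'E'
from cell import *
import cv2
a=read_camera("side");cv2.imwrite("pics/side5.png",cv2.resize(a[145:365,180:390],None,fx=2.7,fy=2.7,interpolation=cv2.INTER_CUBIC))
E

```

```text
shift [ 0.0489 -0.0073 -0.0001] twist -0.001
pos [ 0.5383 -0.0137  0.0669] [-1.8000e+02 -1.0000e-02  1.5967e+02] F [ 0.51  0.39 -0.6 ] 0.0005972471686068875 4.4
time_s: 5.4
tool_pos: [0.4895, -0.004, 0.0481]
tool_rot: [-179.9, -0.1, 159.7]
force: [0.4, 0.1, -0.2]
grip_width: -0.0
time_s: 5.8
tool_pos: [0.4897, -0.0038, 0.0427]
tool_rot: [-180.0, -0.0, 159.7]
force: [0.1, -0.2, 0.0]
grip_width: 0.0003
```

View pics/side5.png

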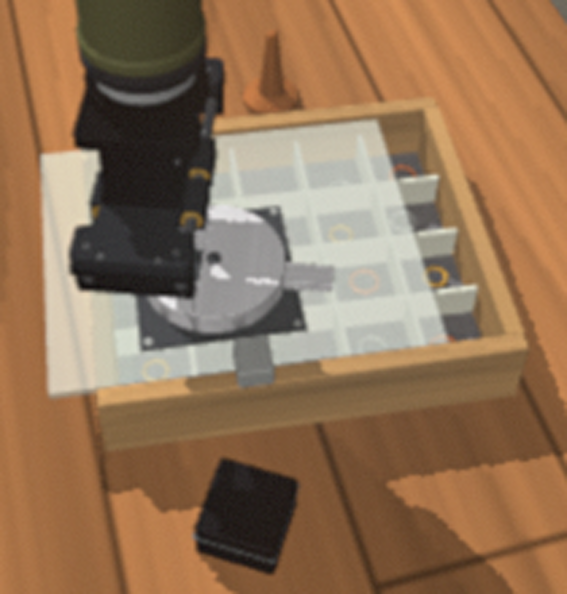

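```bash
python3 -m handwheel '[[0,0,0,0.001,0],[0,0,0,0.002,0],[0,0,0,0.003,0],[0,0,0,0.003,0]]';python3 -m handwheel '[[0,0,0,0.001,0],[0,0,0,0.002,0],[0,0,0,0.003,0],[0,0,0,0.003,0]]';
```

```text
time_s: 6.25
tool_pos: [0.4897, -0.0037, 0.0398]
tool_rot: [-180.0, -0.0, 159.7]
force: [-0.8, -0.1, 0.4]
grip_width: 0.0005
time_s: 6.65
tool_pos: [0.4898, -0.0037, 0.0368]
tool_rot: [-180.0, -0.0, 159.7]
force: [0.2, -0.5, -0.2]
grip_width: 0.0003
```

```bash
python3 -m handwheel '[[0,-0.006,0,0,0],[0,-0.012,0,0,0],[0,-0.016,0,0,0],[0,-0.019,0,0,0],[0,-0.022,0.001,0,0],[0,-0.025,0.0016,0,0],[0,-0.028,0.0024,0,0]]'
python3 - <<'E'
from cell import *
import cv2
a=read_camera("side");cv2.imwrite("pics/side6.png",cv2.resize(a[145:365,180:390],None,fx=2.7,fy=2.7,interpolation=cv2.INTER_CUBIC))
E
python3 go.py 0.5317 -0.008 0.037 159.7
```

```text
time_s: 7.35
tool_pos: [0.5167, -0.0112, 0.0367]
tool_rot: [-180.0, -0.0, 159.7]
force: [-2.4, -0.1, -0.3]
grip_width: 0.0006
shift [-0.0122  0.0081 -0.0002] twist -0.0
pos [ 0.5175 -0.0113  0.0368] [-1.7999e+02  2.0000e-02  1.5968e+02] F [-0.85 -0.29 -0.56] 0.00045462776387369 7.4
```

View pics/side6.png

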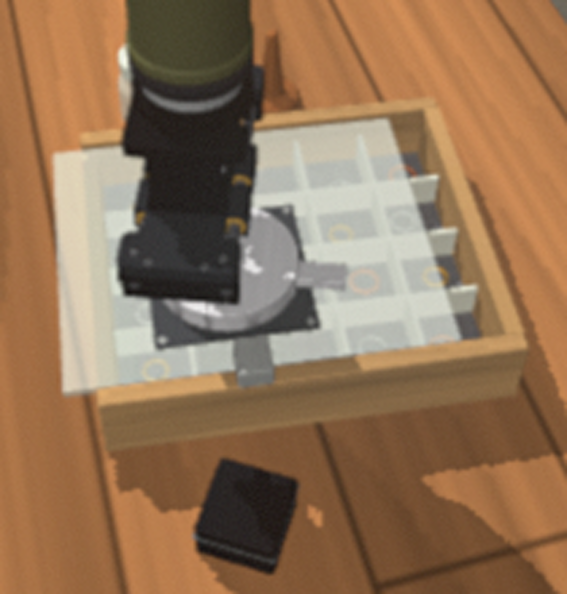

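Now it works: the cover's near edge moved about 12 zoomed px (about 10 mm) with 2.4 N, and the dial's angle is unchanged. I'll push on.

```bash
python3 -m handwheel '[[0,-0.003,0.0007,0,0],[0,-0.006,0.0014,0,0],[0,-0.009,0.0022,0,0],[0,-0.012,0.0029,0,0],[0,-0.015,0.0036,0,0],[0,-0.018,0.0044,0,0],[0,-0.021,0.0051,0,0],[0,-0.024,0.0058,0,0]]'
python3 -m handwheel '[[0,-0.001,0.0002,0,0],[0,-0.002,0.0005,0,0],[0,-0.003,0.0007,0,0]]'
python3 - <<'E'
from cell import *
import cv2
a=read_camera("side");cv2.imwrite("pics/side7.png",cv2.resize(a[145:365,180:390],None,fx=2.7,fy=2.7,interpolation=cv2.INTER_CUBIC))
E
python3 go.py 0.5317 -0.008 0.037 159.7
```

```text
time_s: 8.2
tool_pos: [0.5416, -0.014, 0.0368]
tool_rot: [180.0, -0.0, 159.7]
force: [-2.6, 0.5, -0.6]
grip_width: 0.0005
time_s: 8.5
tool_pos: [0.5446, -0.0144, 0.037]
tool_rot: [180.0, -0.0, 159.7]
force: [-1.6, 1.3, -1.3]
grip_width: 0.0002
shift [ 0.0145  0.0015 -0.    ] twist -0.0
pos [ 0.5448 -0.0144  0.037 ] [1.7999e+02 2.0000e-02 1.5968e+02] F [-1.75  0.41 -1.67] 0.0001926739935040115 8.55
```

View pics/side7.png

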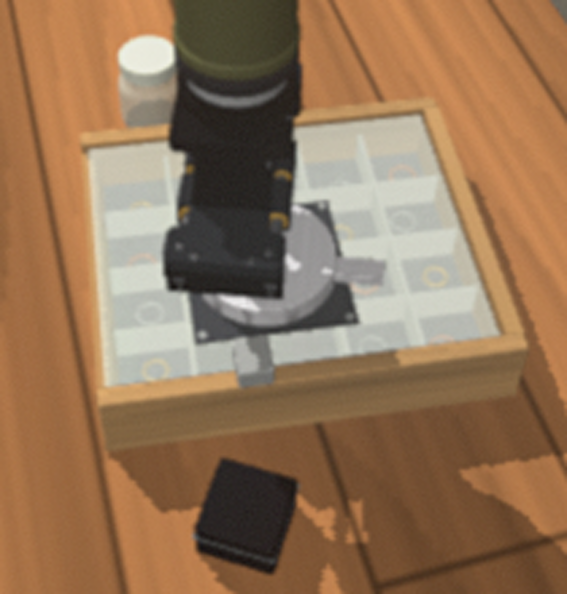

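```bash
for i in 1; do python3 -m handwheel '[[0,-0.001,0.0002,0,0],[0,-0.001,0.0002,0,0]]'; done
python3 -m handwheel '[[0,-0.001,0.0002,0,0],[0,-0.001,0.0002,0,0]]'
python3 -m handwheel '[[0,-0.001,0.0002,0,0],[0,-0.001,0.0002,0,0]]'
```

```text
time_s: 8.75
tool_pos: [0.5458, -0.0146, 0.037]
tool_rot: [180.0, 0.0, 159.7]
force: [-1.3, 1.1, -1.4]
grip_width: 0.0005
time_s: 8.95
tool_pos: [0.5459, -0.0146, 0.0369]
tool_rot: [-180.0, -0.1, 159.7]
force: [-4.6, 1.4, 1.8]
grip_width: 0.0003
time_s: 9.15
tool_pos: [0.5459, -0.0146, 0.0369]
tool_rot: [-180.0, -0.2, 159.7]
force: [-7.3, 2.4, 3.6]
grip_width: 0.0005
```

The cover is home: the TCP stopped at x 0.5459 as the force rose to 7 N, which matches the predicted home position of 0.546. I'll back off along the slot to its middle and take a picture before turning.

```bash
python3 -m handwheel '[[0,0.006,0,0,0],[0,0.012,0,0,0],[0,0.018,0,0,0],[0,0.018,0,0,0]]'
python3 - <<'E'
from cell import *
import cv2
a=read_camera("side");cv2.imwrite("pics/side8.png",cv2.resize(a[145:365,180:390],None,fx=2.7,fy=2.7,interpolation=cv2.INTER_CUBIC))
E
python3 go.py 0.5309 -0.0085 0.037 159.7
```

```text
time_s: 9.55
tool_pos: [0.5303, -0.0084, 0.0371]
tool_rot: [180.0, 0.0, 159.7]
force: [-0.3, 0.1, 0.1]
grip_width: 0.0004
shift [-0.      0.0001  0.0003] twist -0.0
pos [ 0.5308 -0.0086  0.0373] [1.7996e+02 6.0000e-02 1.5969e+02] F [ 0.84 -0.05  0.09] 0.0004363813625855509 9.6
```

View pics/side8.png

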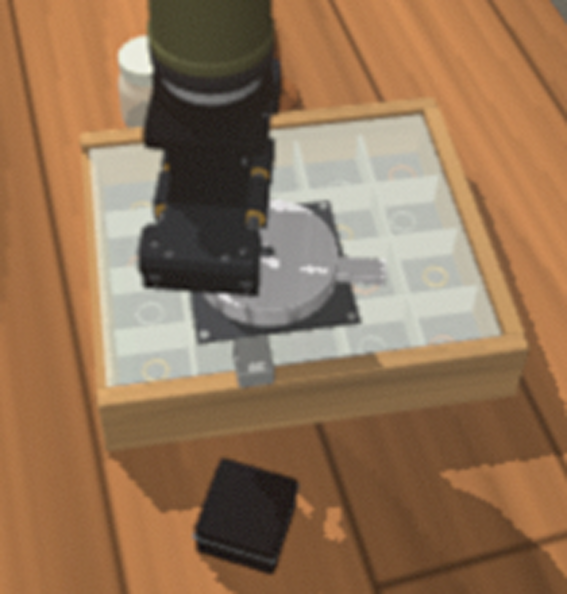

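```bash
python3 - <<'E'
from h import *
a=-.1102;Rm=lambda a:np.array([[np.cos(a),-np.sin(a)],[np.sin(a),np.cos(a)]])
for g in (0,.003):
  for th in(0,.1,.245,.35):
    c=np.array([-.02-g,-.03]); w=lambda q:np.r_[Rm(a)@q+[.586,.0073],.07]
    print(g,th,((proj("side",w(c+Rm(-th)@[.087,0]))[0]-[180,145]+.5)*2.7-.5).round(1))
# rows: p0=(34,5)
p0=np.array([.034,.005])
for k in range(1,17):
    t=.1*k; print(k,round(t,2),(Rm(t)@p0-p0+[0,.005]).round(4))
E
```

```text
0 0 [382.1 242.4]
0 0.1 [384.2 251.6]
0 0.245 [385.3 265.1]
0 0.35 [384.4 275. ]
0.003 0 [378.1 242.9]
0.003 0.1 [380.2 252.1]
0.003 0.245 [381.2 265.6]
0.003 0.35 [380.4 275.5]
1 0.1 [-0.0007  0.0084]
2 0.2 [-0.0017  0.0117]
3 0.3 [-0.003   0.0148]
4 0.4 [-0.0046  0.0178]
5 0.5 [-0.0066  0.0207]
6 0.6 [-0.0088  0.0233]
7 0.7 [-0.0112  0.0257]
8 0.8 [-0.0139  0.0279]
9 0.9 [-0.0168  0.0297]
10 1.0 [-0.0198  0.0313]
11 1.1 [-0.023   0.0326]
12 1.2 [-0.0263  0.0335]
13 1.3 [-0.0297  0.0341]
14 1.4 [-0.0331  0.0344]
15 1.5 [-0.0366  0.0343]
16 1.6 [-0.04    0.0338]
```

The picture shows the cover flush within the case. The tongue tip at zoomed (385,270) fits gap 0 and the dial at its starting angle of about 0.25. Now I turn clockwise along an arc about the axis.

```bash
python3 -m handwheel '[[0,0,0.003,0,0],[0,0,0.005,0,0],[0,-0.0007,0.0084,0,0.1],[0,-0.0017,0.0117,0,0.2],[0,-0.003,0.0148,0,0.3],[0,-0.0046,0.0178,0,0.4],[0,-0.0066,0.0207,0,0.5],[0,-0.0088,0.0233,0,0.6],[0,-0.0112,0.0257,0,0.7],[0,-0.0112,0.0257,0,0.7]]'
python3 - <<'E'
from cell import *
import cv2
a=read_camera("side");cv2.imwrite("pics/side9.png",cv2.resize(a[145:365,180:390],None,fx=2.7,fy=2.7,interpolation=cv2.INTER_CUBIC))
E
python3 go.py 0.5309 -0.0085 0.037 159.7
```

```text
time_s: 10.6
tool_pos: [0.5502, 0.0116, 0.0367]
tool_rot: [-180.0, 0.0, 119.6]
force: [-0.4, -0.1, -0.8]
grip_width: 0.0004
shift [-0.0078 -0.0267 -0.0002] twist -0.698
pos [0.5503 0.0115 0.0368] [-1.7999e+02  2.0000e-02  1.1970e+02] F [-1.11 -0.21 -0.39] 0.0005495580316515953 10.65
```

View pics/side9.png

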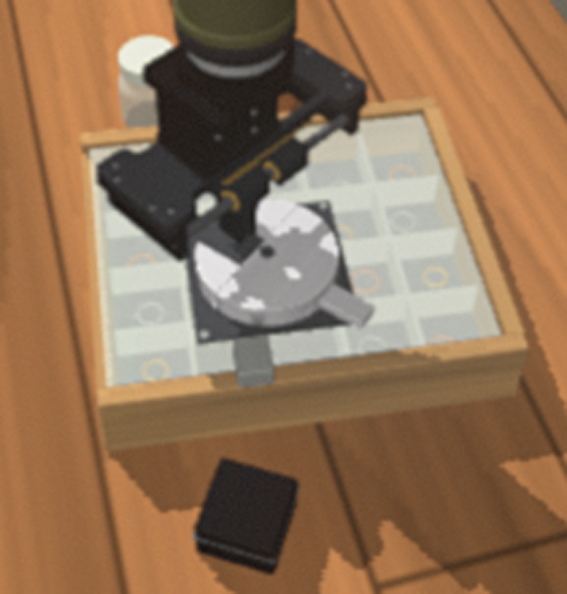

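The finger is in the slot at zoomed (245,230) and the tongue has swung to (362,312). The cover is still flush. I'll continue.

```bash
python3 -m handwheel '[[0,-0.0007,0.0034,0,0.1],[0,-0.0017,0.0067,0,0.2],[0,-0.003,0.0098,0,0.3],[0,-0.0046,0.0128,0,0.4],[0,-0.0066,0.0157,0,0.5],[0,-0.0077,0.017,0,0.55],[0,-0.0077,0.017,0,0.55]]'
python3 - <<'E'
from cell import *
import cv2
a=read_camera("side");cv2.imwrite("pics/side10.png",cv2.resize(a[145:365,180:390],None,fx=2.7,fy=2.7,interpolation=cv2.INTER_CUBIC))
E
python3 go.py 0.5309 -0.0085 0.037 83.7
```

```text
time_s: 11.35
tool_pos: [0.5685, 0.0135, 0.0368]
tool_rot: [-180.0, -0.0, 88.2]
force: [-0.7, -0.1, -0.4]
grip_width: 0.0002
shift [-0.023  -0.037  -0.0002] twist 0.079
pos [0.5686 0.0134 0.0368] [-179.99   -0.     88.22] F [-0.07  0.1  -0.37] 0.0004985765669662881 11.4
```

View pics/side10.png

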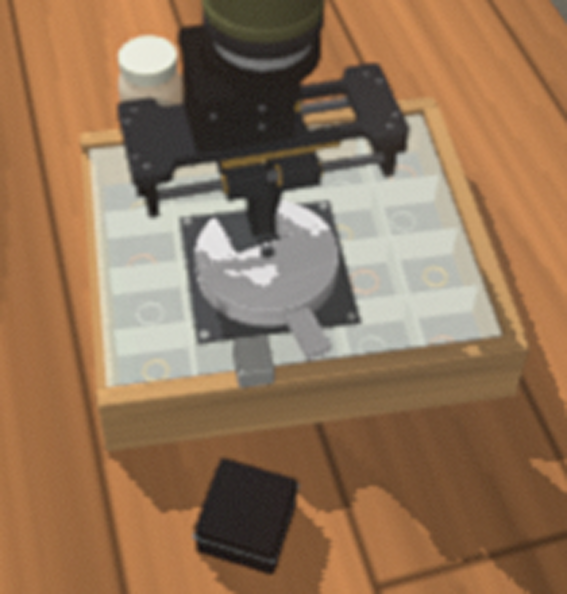

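```bash
python3 - <<'E'
from h import *
a=-.1102;Rm=lambda a:np.array([[np.cos(a),-np.sin(a)],[np.sin(a),np.cos(a)]])
for th in(.9,1,1.1,1.2,1.3,1.4,1.5,1.57):
    c=np.array([-.02,-.03]); w=lambda q:np.r_[Rm(a)@q+[.586,.0073],.07]
    print(th,((proj("side",w(c+Rm(-th)@[.087,0]))[0]-[180,145]+.5)*2.7-.5).round(1))
p0=np.array([.034,.009])
for k in range(1,8):
    t=.07*k; print(k,round(t,2),(Rm(t)@p0-p0).round(4))
E
```

```text
0.9 [358.4 323.1]
1 [350.  330.4]
1.1 [340.6 336.9]
1.2 [330.3 342.6]
1.3 [319.2 347.5]
1.4 [307.5 351.4]
1.5 [295.3 354.4]
1.57 [286.5 355.8]
1 0.07 [-0.0007  0.0024]
2 0.14 [-0.0016  0.0047]
3 0.21 [-0.0026  0.0069]
4 0.28 [-0.0038  0.009 ]
5 0.35 [-0.0051  0.0111]
6 0.42 [-0.0066  0.0131]
7 0.49 [-0.0082  0.0149]
```

The tongue tip at zoomed (315,345) means an angle of about 1.33 rad, so about 0.24 rad is left. I'll carry on gently to the stop.

```bash
python3 -m handwheel '[[0,-0.0007,0.0024,0,0.07],[0,-0.0016,0.0047,0,0.14],[0,-0.0026,0.0069,0,0.21],[0,-0.0026,0.0069,0,0.21]]'
python3 -m handwheel '[[0,-0.0003,0.0012,0,0.03],[0,-0.0003,0.0012,0,0.03]]'
python3 -m handwheel '[[0,-0.0003,0.0012,0,0.03],[0,-0.0003,0.0012,0,0.03]]'
```

```text
time_s: 11.8
tool_pos: [0.5754, 0.0105, 0.0369]
tool_rot: [-180.0, -0.0, 76.1]
force: [-0.3, -0.3, 0.7]
grip_width: 0.0005
time_s: 12.0
tool_pos: [0.5765, 0.0099, 0.0369]
tool_rot: [-180.0, -0.0, 74.3]
force: [-1.7, 1.0, 0.2]
grip_width: 0.0005
time_s: 12.2
tool_pos: [0.5776, 0.0093, 0.0369]
tool_rot: [-180.0, -0.0, 72.6]
force: [-2.2, 0.9, -0.2]
grip_width: 0.0004
```

```bash
python3 -m handwheel '[[0,0.0002,0.001,0,0],[0,0.0002,0.001,0,0]]'
python3 -m handwheel '[[0,0.0002,0.001,0,0],[0,0.0002,0.001,0,0]]'
python3 -m handwheel '[[0,0.0002,0.001,0,0],[0,0.0002,0.001,0,0]]'
python3 - <<'E'
from cell import *
import cv2
a=read_camera("side");cv2.imwrite("pics/side11.png",cv2.resize(a[145:365,180:390],None,fx=2.7,fy=2.7,interpolation=cv2.INTER_CUBIC))
E
```

```text
time_s: 12.4
tool_pos: [0.5778, 0.0093, 0.0368]
tool_rot: [-179.9, 0.0, 72.6]
force: [-5.1, 1.2, 1.9]
grip_width: -0.0001
time_s: 12.6
tool_pos: [0.5778, 0.0093, 0.0367]
tool_rot: [-179.8, 0.0, 72.6]
force: [-6.5, 2.3, 4.3]
grip_width: 0.0007
time_s: 12.8
tool_pos: [0.5779, 0.0093, 0.0367]
tool_rot: [-179.7, 0.0, 72.6]
force: [-9.2, 2.7, 6.5]
grip_width: 0.0004
```

View pics/side11.png

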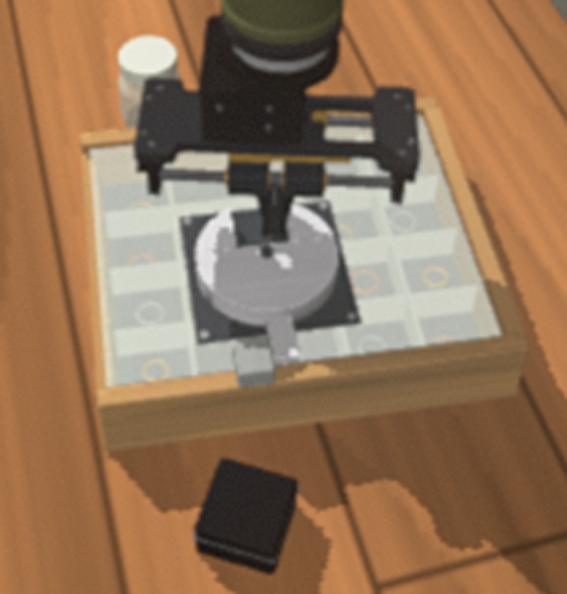

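The tongue lies against the keeper's +x side, tip at zoomed (286,357), which matches 1.57 rad. The force rose to 9 N without motion, so it is at the stop. I'll ease off, lift out, move aside and inspect.

```bash
python3 -m handwheel '[[0,0,-0.003,0,0],[0,0,-0.006,0,0],[0,0,-0.008,0,0],[0,0,-0.008,0,0]]'
python3 -m handwheel '[[0,0,0,-0.006,0],[0,0,0,-0.012,0],[0,0,0,-0.02,0],[0,0,0,-0.03,0],[0,0,0,-0.045,0],[0,0,0,-0.065,0],[0,0,0,-0.09,0],[0,0,0,-0.12,0],[0,0.04,0,-0.13,0],[0,0.08,0,-0.13,0],[0,0.12,0,-0.13,0],[0,0.16,0,-0.13,0],[0,0.2,0,-0.13,0],[0,0.24,0,-0.13,0],[0,0.28,0,-0.13,0],[0,0.28,0,-0.13,0]]'
python3 - <<'E'
from cell import *
import cv2
a=read_camera("side");cv2.imwrite("pics/side12.png",cv2.resize(a[145:365,180:390],None,fx=2.7,fy=2.7,interpolation=cv2.INTER_CUBIC))
a=read_camera("top");cv2.imwrite("pics/top12.png",cv2.resize(a[120:320,170:420],None,fx=3,fy=3,interpolation=cv2.INTER_CUBIC))
E
```

```text
time_s: 13.25
tool_pos: [0.5736, 0.011, 0.0373]
tool_rot: [179.9, -0.0, 72.6]
force: [-0.8, -0.1, 0.7]
grip_width: 0.0004
time_s: 14.85
tool_pos: [0.656, 0.2874, 0.1666]
tool_rot: [-179.9, -0.2, 73.1]
force: [0.1, 1.3, 0.8]
grip_width: 0.0002
```

View pics/side12.png

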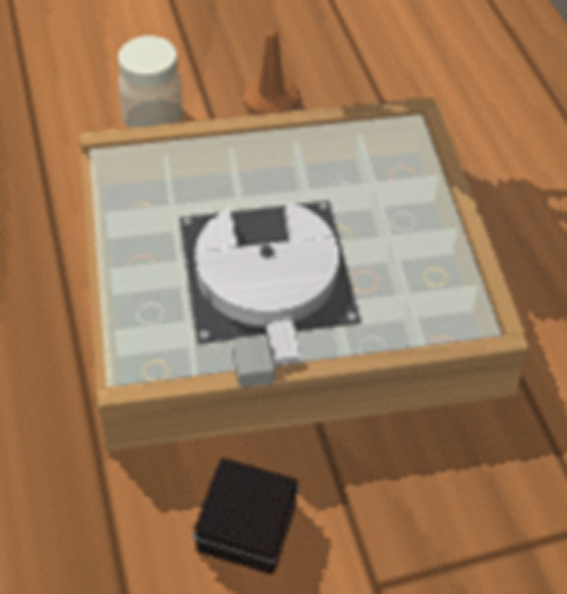

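View pics/top12.png

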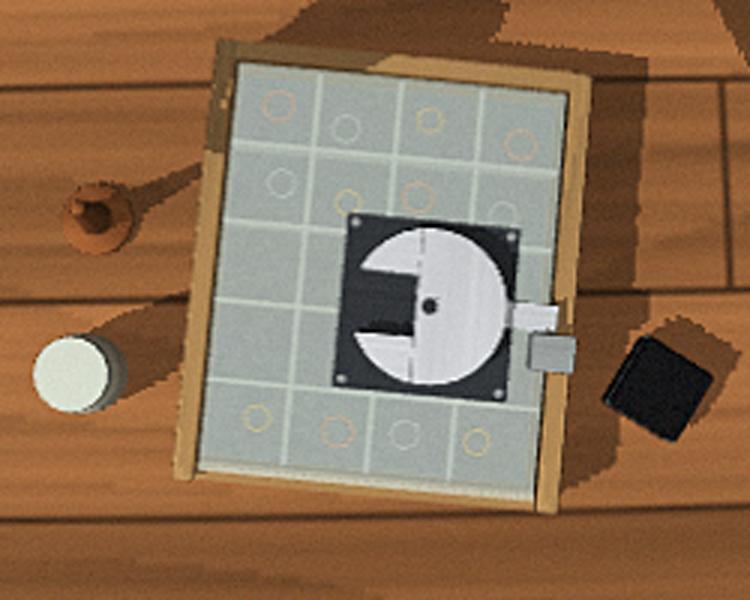

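```bash
python3 - <<'E'
from h import *
f=lambda u,v,z:ray("top",(170+(u+.5)/3-.5,120+(v+.5)/3-.5),z)[:2]
a=-.1102;ex=np.array([np.cos(a),np.sin(a)]);ey=np.array([-ex[1],ex[0]])
A=f(430,306,.076);t=f(558,318,.076);t2=f(558,318,.07)
c=A-[.586,.0073];print("axis in case",c@ex,c@ey)
for q in(t,t2):
    d=q-A;print(np.arctan2(-(d@ey),d@ex),np.linalg.norm(d))
# slot: inner corners
i=(f(417,274,.076)+f(414,332,.076))/2;o=(f(363,270,.076)+f(357,334,.076))/2
d=o-i;d/=np.linalg.norm(d);print("slot angle",np.arctan2(d@ey,-(d@ex)))
E
```

```text
axis in case -0.020717746063994107 -0.03024703255867875
1.5704071393682715 0.0852982347894385
1.567168251137569 0.08637926337532535
slot angle 1.4944967286019768
```

```bash
python3 go.py 0.65 0.28 0.16 72; python3 -c "
from cell import sign_off
print(sign_off())"
```

```text
shift [-0.0016 -0.0065  0.0073] twist 0.013
pos [0.6567 0.2796 0.1673] [1.7997e+02 4.0000e-02 7.2720e+01] F [ 0.07 -1.14  0.53] 0.00034663004857808123 14.95
the job is handed in; nothing more can be done
None
```

The ring case is closed and locked. I pushed the cover home from inside the fastener's slot until the force rose to about 7 N with no further motion. I then turned the fastener clockwise to its stop, where the force rose to about 9 N, lifted clear and handed in at about 15 s.

**Final checks:**
- **Cover:** the last top picture puts the fastener's axis at x -20.7, y -30.2 mm in the case frame, against -20, -30 with the cover home. That is within measuring error.
- **Fastener:** the tongue reads 1.57 rad and lies on the keeper's +x side. The slot edges gave 1.49 rad, which disagrees slightly, but it is a coarse reading from a few pixels.
- **Surroundings:** the jar, ring box and ring cone look unmoved, and the robot is touching nothing.

**First push failed:** my first pass went over the disc without touching it. The real fingertips turned out to be about 28 mm nearer the wrist than the reported TCP, as the start picture showed. Allowing for that offset, the second push moved the cover. After that pass the cover and dial showed no movement in the picture.

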